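# Shut the photometer's sample cover and press start

### The arm

A 7-joint arm with a two-finger parallel gripper is mounted at the origin on the work surface. World frame = base frame: x ahead of the robot, y to its left, z up, the work surface at z = 0. Lengths are in m, angles in rad, forces in N, time in s.
With the tool pointing down it reaches from about 0.4 to 0.9 m from the base axis. Payload 5.6 kg.
Tool frame: the origin (TCP) lies between the finger pads; the fingertips stand env.tip_extent ahead of it and the grasp point (between the pads) lies 6 mm ahead of it (env.tip_extent is the distance from the TCP to the fingertips, in m); z points along the fingers, y is the line along which they close (so a half turn about z gives the same grasp; the last joint's range is limited). The gripper opens to 92 mm and grips with 3 to 60 N. Pads are 20 mm wide; open, the fingers measure 128 mm over their backs; the gripper's body (75 mm by 189 mm) begins 69 mm behind the grasp point.
Start: joints at [-1.186, 0.468, -0.012, 1.603, 0.006, 1.071, -0.056], TCP at [0.27, 0.591, 0.24] pointing down, gripper open.
Joint ranges: [-2.53, 2.53], [-0.31, 2.02], [-1.57, 1.55], [0.28, 2.44], [-1.29, 4.43], [0.15, 1.84], [-2.92, 2.92]. Speed limits (rad/s): [2.57, 2.57, 3.14, 3.14, 3.14, 3.14, 3.14].

### API

Orientations are given as a unit quaternion [w, x, y, z].
In Python, from workcell import env gives the robot as it stands.
- The arm moves only by the tool play_rows, never from a script. Its argument "commands" is a list of rows, each a list of 7 numbers: the turn, a rotation vector about the world's x, y, z in degrees, then the shift along the world's x, y, z in mm, then the gripper command: -1 is shut, 1 is fully open, values between are in proportion. In form: [[rx, ry, rz, tx, ty, tz, jaw], ...]. A call has 1 to 5 rows; each row shifts and turns the commanded pose from where the row before left it; what a row does not reach is not made up. A row lasts 1/8 s, in which the tool goes at most 62.5 mm and 10.7 degrees, less where a joint would pass 70% of its speed; a pose out of reach is approached as far as the arm can. A call with a gripper value outside its range is refused whole. The fingers move at their own pace and stop on an object; the grip force is fixed at half the most. Time passes only in rows, so rows that do not move let the fingers close. It gives the time, the measured TCP pose, the force, the opening and the grip force at its end, in the units of the state.
- env.get_state(): the state, without advancing time (a new reading comes with each control period).
- env.grab_frame(name): name is "side" or "top"; returns the picture (480x640x3 uint8, red, green, blue); there is no depth.
- env.get_calibration(name): a dict with "camera_matrix" (3x3 intrinsics, pixels), "k1" (the pictures are not rectified: a ray, as slopes to the right and down, at radius r is drawn at 1 + k1 r^2 times it, then the intrinsics apply), "cam_to_world" (4x4, takes a point from camera to world coordinates). Camera axes: x right, y down, z forward; pixel columns grow to the right and rows downward; lengths in m; the calibration is good to about 2 mm. A picture is of the moment at which its call begins. get_calibration takes no time and is no camera call.
- env.close_job(): hands the job in; it is judged then, once.
The state is a dict: "time_s": time; "joints": joint angles; "joint_vel": joint speeds; "joint_efforts": joint torques, N m; "ee_pos": TCP position; "tcp_rot": TCP orientation; "contact_force": force on the tool from outside, world axes, zero at the start; "wrist_torque": the same for the moment, N m; "grip_width": finger opening in m; "gripper_force": force on a finger pad.
Only numpy, scipy, OpenCV 4.12 (cv2) and the standard library are available. Lean on these libraries where they do the work, as an engineer would, in place of code of your own. Each camera call takes 0.05 s, during which the arm holds its last target. There are 200 camera calls.

### The job

On the photometer, push the sliding cover fully shut over the sample well with your fingertips against its tab, then gently press the long bar-shaped start key (the middle one of the front row) all the way down, let it come up again and move clear. Press start only after the cover is shut, leave the other five keys alone, and do not pick up or disturb the bottle, cup, vial or tube rack.

Things in the scene. Friction and masses are not known exactly. Their poses are not given: they have to be found in the camera images.
- analyser: white bench photometer, fixed: 280 (x, depth) x 360 (y, width) x 100 mm high, flat deck. Origin: centre of its underside, on the bench; x to its back (away from the robot), y to its left, z up; turned up to 20 deg. On the deck: left, the sample well with sliding cover between two 5 mm high rails along y (x = -60 and 20 mm); front right six keys; back right a display hood 25 mm high (x > 45 mm)
- cover (a joint): how far the sample-well cover stands open, m: 0 = fully shut against its stop, 0.065 = fully open; it opens towards the analyser's +y and shuts towards its -y. About 1.5 N of sliding friction, no spring: it stays where it is left and cannot be lifted off
- cover_tab (a point): mid outer (+y) face of the push tab on the cover, 16 mm above the deck, analyser x = -20 mm (y = 90 mm when shut); axes as analyser; moves with the cover. Cover: grey plate 74 (x) x 80 (y) mm, top 6 mm above the deck. Tab: upright, at its left (+y) end, 50 mm long (x), 6 mm thick, top 28 mm above the deck, a ramp on its right side; the deck left of it is bare
- start_key (a joint): travel of the start key, m: 0 = up, 0.005 = fully down; sprung: about 2 N starts it, 5 N bottoms it, it comes up by itself when let go
- start_key_top (a point): centre of the top of the start key: the one long bar-shaped key, 36 mm (y) x 16 mm (x), middle of the front row, top 8 mm above the deck when up; analyser x = -85, y = -97 mm. Axes parallel to the analyser's; moves with the key. Travel is straight down
- key_front_right (a joint): travel of another key, m: 0 = up, 0.005 = fully down; sprung like the start key. square 18 x 18 mm, front row, right end; to be left alone
- key_front_right_top (a point): centre of the top of that key (square 18 x 18 mm, front row, right end), 48 mm to the right of the bar key as seen from the analyser's front; top 8 mm above the deck
- key_front_left (a joint): travel of another key, m: 0 = up, 0.005 = fully down; sprung like the start key. round, 20 mm across, front row, left end; to be left alone
- key_front_left_top (a point): centre of the top of that key (round, 20 mm across, front row, left end), 48 mm to the left of the bar key as seen from the analyser's front; top 8 mm above the deck
- key_back_right (a joint): travel of another key, m: 0 = up, 0.005 = fully down; sprung like the start key. round, 20 mm across, back row, right end; to be left alone
- key_back_right_top (a point): centre of the top of that key (round, 20 mm across, back row, right end), 50 mm behind and 48 mm right of the bar key as seen from the analyser's front; top 8 mm above the deck
- key_back_mid (a joint): travel of another key, m: 0 = up, 0.005 = fully down; sprung like the start key. square 18 x 18 mm, back row, middle; to be left alone
- key_back_mid_top (a point): centre of the top of that key (square 18 x 18 mm, back row, middle), 50 mm straight behind the bar key as seen from the analyser's front; top 8 mm above the deck
- key_back_left (a joint): travel of another key, m: 0 = up, 0.005 = fully down; sprung like the start key. square 18 x 18 mm, back row, left end; to be left alone
- key_back_left_top (a point): centre of the top of that key (square 18 x 18 mm, back row, left end), 50 mm behind and 48 mm left of the bar key as seen from the analyser's front; top 8 mm above the deck
- bottle: loose white reagent bottle, 48 mm across, 85 mm high, on the bench beside the analyser; origin at the centre of its underside. Bystander
- cup: loose white lidded sample cup, 64 mm across, 63 mm high, on the bench beside the analyser; origin at the centre of its underside. Bystander
- vial: loose small amber vial with white cap, 30 mm across, 48 mm high, standing on the back left of the analyser's deck; origin at the centre of its underside. Bystander
- rack: loose white tube rack 50 (x) x 150 (y) mm with four capped tubes, 98 mm high over the caps, on the bench beside the analyser; origin at the centre of its underside. Bystander

How it is judged:
On the way, in this order (a step that is already met when the one before it is completed fails the run):
1. the cover is pushed fully shut (within 2.5 mm) (value of joint cover below 0.0025 m), for 0.2 s.
2. the start key is pressed down (at least 3.5 of its 5 mm) by the fingers with the cover shut (value of joint start_key above 0.0035 m and contact force between the fingers and start_key above 0.5 N and value of joint cover below 0.0025 m), for 0.1 s.
At the end, for the whole second after the job is handed in: The cover is within 2.5 mm of fully shut, the start key has been pressed and is up again (within 1 mm), the five other keys are up, and the bottle, cup, vial and rack stand still within 10 mm of where they were (value of joint cover below 0.0025 m and value of joint each of start_key, key_front_right, key_front_left, key_back_right, key_back_mid, key_back_left below 0.001 m and distance of each of bottle, cup, vial, rack from where it was at the start of the episode below 0.01 m and linear speed of each of bottle, cup, vial, rack below 0.02 m/s); the robot touches nothing.
It fails at once if the start key is pressed (over 2 mm) while the cover is still open (over 4 mm) (value of joint start_key above 0.002 m and value of joint cover above 0.004 m).
It fails at once if another key is pressed (over 1.5 mm) (value of joint any of key_front_right, key_front_left, key_back_right, key_back_mid, key_back_left above 0.0015 m).
It fails at once if the start key is struck or pressed with more than 30 N (contact force between anything else and start_key above 30 N).
It fails at once if the bottle, cup, vial or rack is picked up, pushed (over 10 mm) or tipped (over 0.2 rad) (distance of any of bottle, cup, vial, rack from where it was at the start of the episode above 0.01 m or angle between any of bottle, cup, vial, rack's own z axis and vertical above 0.2 rad).
It also fails if it takes over 38 s, if anything falls off the work surface, if the arm or the gripper's body presses on something with over 40 N, if the wrist force passes 120 N, or if a joint passes its speed limit or range.

## Working session

There is one attempt and no reset: what is moved stays moved. The work goes in short steps, Python scripts to look and compute and a tool call to move; the robot and the scene stay as the last step left them, time stands still between calls to the robot, and variables do not carry over. Pictures are saved under pics/ and viewed, at most 10 in all, crops included, and the job is handed in when it is done.

Besides the shell and the picture viewer there is one more tool, called after "Call:" as name(argument=value, ...) on one line, values as JSON. play_rows: Moves the arm, as the interface text tells. Its arguments: {"type":"object","properties":{"commands":{"type":"array"}},"required":["commands"]}

```bash
mkdir -p pics; python3 - <<'E'
from workcell import env
import cv2
s=env.get_state(); print(s); print(env.tip_extent)
for n in("side","top"):
    cv2.imwrite(f"pics/{n}0.png",env.grab_frame(n)[:,:,::-1]); c=env.get_calibration(n); print(n,c)
E
```

```text
{'time_s': 0.0, 'joints': array([-1.18599917,  0.46836586, -0.01163247,  1.60360958,  0.00603153,
        1.07138667, -0.05629339]), 'joint_vel': array([ 1.14274208e-03,  5.77137014e-04, -6.03799609e-04, -1.19437584e-03,
        8.68430006e-04, -1.83462607e-03, -5.38277801e-06]), 'joint_efforts': array([-4.31552953e-04, -5.20580184e+01, -1.26050255e-02, -2.43743759e+01,
       -5.66214498e-02,  1.73773285e-02,  1.56654360e-04]), 'ee_pos': array([0.26949576, 0.5909164 , 0.23865349]), 'tcp_rot': array([-1.17021066e-04,  2.12278899e-01,  9.77208737e-01, -8.59612327e-04]), 'contact_force': array([0.37175888, 0.20486658, 0.69271448]), 'wrist_torque': array([ 0.03144469,  0.02042472, -0.0177889 ]), 'gripper_force': 0.0, 'grip_width': 0.09222254641099897}
0.025
side {'camera_matrix': array([[444.87543039,   0.        , 323.03135487],
       [  0.        , 444.87543039, 243.16694623],
       [  0.        ,   0.        ,   1.        ]]), 'k1': -0.0034745384447145574, 'cam_to_world': array([[-0.98134441, -0.11548347,  0.15370987,  0.41430856],
       [-0.19199602,  0.54693281, -0.81486319,  0.7423222 ],
       [ 0.01003425, -0.82917312, -0.55890182,  0.58846795],
       [ 0.        ,  0.        ,  0.        ,  1.        ]])}
top {'camera_matrix': array([[484.13783008,   0.        , 314.51276282],
       [  0.        , 484.13783008, 240.31190971],
       [  0.        ,   0.        ,   1.        ]]), 'k1': -0.09354135025841995, 'cam_to_world': array([[ 0.01112668, -0.98159204,  0.19066531,  0.40581616],
       [-0.99907695, -0.0188249 , -0.03861192,  0.04816427],
       [ 0.04149041, -0.19005969, -0.98089544,  0.90891631],
       [ 0.        ,  0.        ,  0.        ,  1.        ]])}
```

View pics/top0.png

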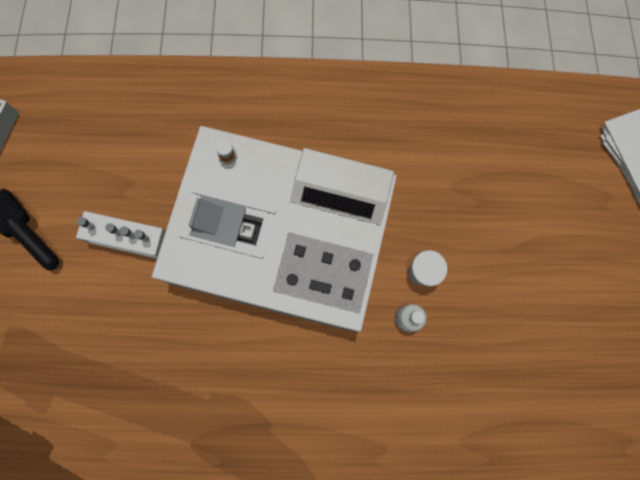

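View pics/side0.png

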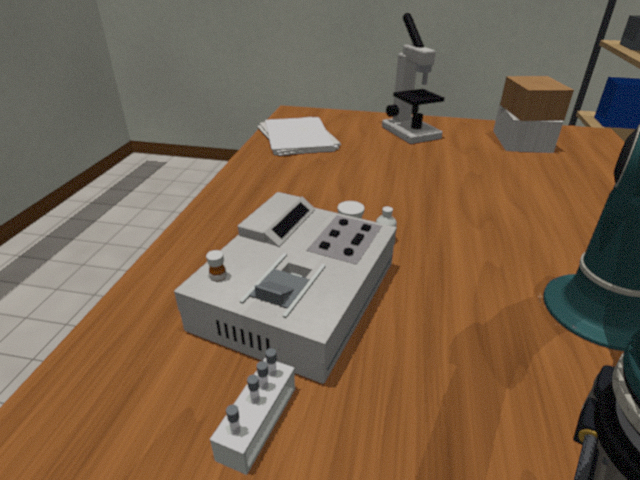

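```bash
cat > h.py <<'E'
from workcell import env
import cv2, numpy as np
def proj(n,P):
    c=env.get_calibration(n);T=np.linalg.inv(c["cam_to_world"]);K=c["camera_matrix"]
    p=np.atleast_2d(P)@T[:3,:3].T+T[:3,3];s=p[:,:2]/p[:,2:]
    return s*(1+c["k1"]*(s**2).sum(1,keepdims=True))*K[0,0]+K[:2,2]
def cast(n,uv,z):
    c=env.get_calibration(n);K=c["camera_matrix"];M=c["cam_to_world"]
    d=(np.atleast_2d(uv)-K[:2,2])/K[0,0];s=d.copy()
    for _ in range(20): s=d/(1+c["k1"]*(s**2).sum(1,keepdims=True))
    r=np.c_[s,np.ones(len(s))]@M[:3,:3].T
    return M[:3,3]+r*((z-M[2,3])/r[:,2:])
E
python3 - <<'E'
from h import *
im=cv2.imread("pics/top0.png");g=cv2.cvtColor(im,cv2.COLOR_BGR2GRAY)
m=(g<80).astype(np.uint8);m[:,:278]=0;m[:,372:]=0;m[:232]=0;m[305:]=0
n,l,st,ce=cv2.connectedComponentsWithStats(m)
C=np.array([ce[i] for i in range(1,n) if 40<st[i,4]<400]);print(C,st[1:,4])
A=np.array([[-85,-49],[-85,-97],[-85,-145],[-35,-49],[-35,-97],[-35,-145]])/1000.
ang=np.radians(-13.9)
seed=np.array([[292,280],[320,286],[348,294],[300,250],[327,258],[355,265]])
C=np.array([C[np.argmin(((C-s)**2).sum(1))] for s in seed])
W=cast("top",C,.107)[:,:2]
a0,w0=A.mean(0),W.mean(0);H=(A-a0).T@(W-w0);th=np.arctan2(H[0,1]-H[1,0],H[0,0]+H[1,1])
R=np.array([[np.cos(th),-np.sin(th)],[np.sin(th),np.cos(th)]]);t=w0-R@a0
print("yaw",np.degrees(th),"t",t,"res mm",1e3*((R@A.T).T+t-W))
np.savez("an.npz",R=R,t=t)
w2=lambda x,y,z:np.r_[R@[x/1e3,y/1e3]+t,.1+z/1e3]
for nm in("top","side"):
    i=cv2.imread(f"pics/{nm}0.png")
    P=[w2(-140,-180,0),w2(-140,180,0),w2(140,180,0),w2(140,-180,0)]
    q=proj(nm,P); print(nm,"corners",q.round(1).tolist())
    q=proj(nm,[w2(-20,60,6),w2(-20,130,6)]).mean(0).astype(int)
    c=i[q[1]-50:q[1]+50,q[0]-65:q[0]+65]; print("crop origin",q-[65,50]); 
    cv2.imwrite(f"pics/{nm}c.png",cv2.resize(c,None,fx=6,fy=6,interpolation=cv2.INTER_CUBIC))
E
```

```text
[[299.36363636 250.70707071]
 [327.01052632 257.76842105]
 [354.32989691 264.74226804]
 [291.88421053 279.2       ]
 [319.9893617  286.42553191]
 [347.45098039 293.42156863]] [ 99  95  97  95 188 102]
yaw -13.490679020972784 t [0.58911064 0.0815433 ] res mm [[-0.16100812  0.25030992]
 [-0.06098451  0.41875167]
 [-0.27720948 -0.4837135 ]
 [ 0.22584819  0.19734666]
 [ 0.20676068  0.11888892]
 [ 0.06659323 -0.50158365]]
top corners [[360.0, 331.3], [151.2, 277.2], [199.7, 125.9], [395.7, 175.2]]
crop origin [154 171]
side corners [[396.2, 226.9], [325.0, 343.7], [173.7, 291.1], [278.6, 199.2]]
crop origin [216 235]
```

View pics/topc.png

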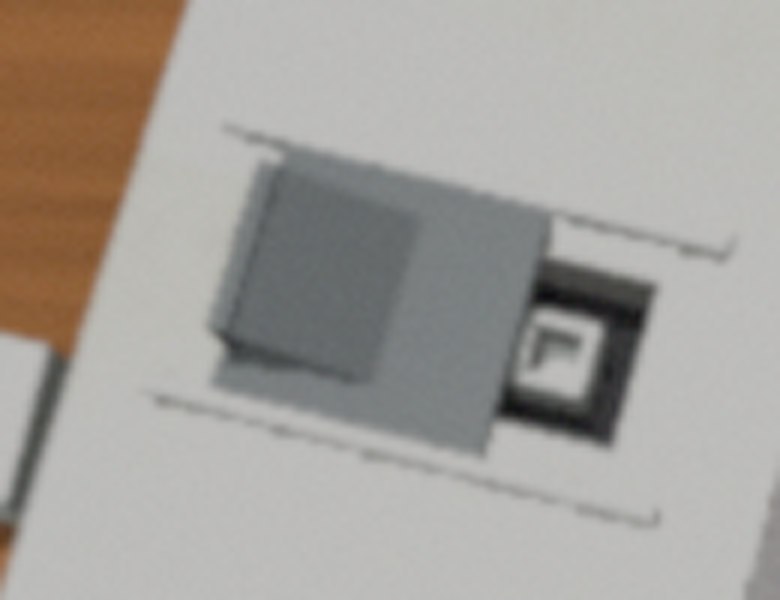

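View pics/sidec.png

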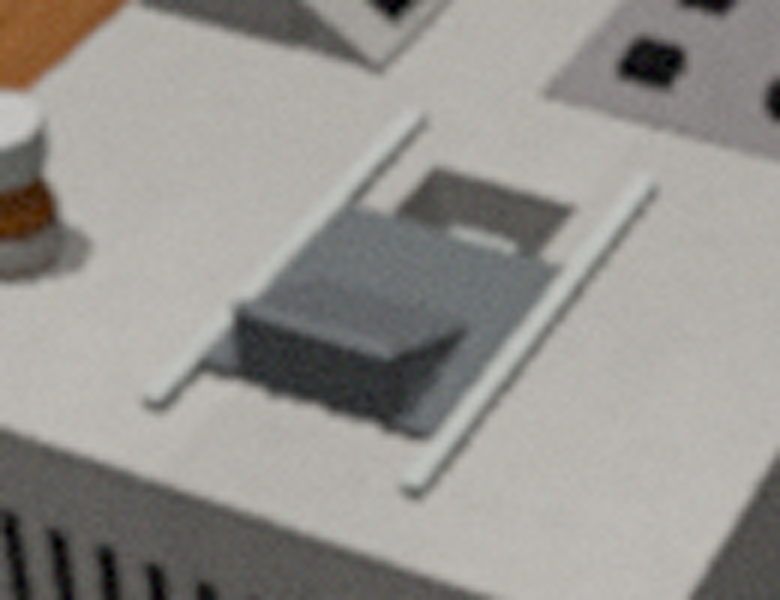

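```bash
python3 - <<'E'
from h import *
d=np.load("an.npz");R,t=d["R"],d["t"]
def an(n,uv,z): return ((cast(n,uv,z)[:,:2]-t)@R*1e3).round(1)
o=np.array([154,171]);f=lambda L,o:np.array(L)/6+o
print("tab outer top ends",an("top",f([[265,162],[216,330]],o),.128).tolist())
print("plate right",an("top",f([[550,213],[487,455]],o),.106).tolist())
print("plate left front",an("top",f([[213,383]],o),.106).tolist())
print("rails ends top L/R",an("top",f([[150,395],[655,522],[225,127],[733,250]],o),.105).tolist())
o=np.array([216,235])
print("side tab top outer",an("side",f([[237,310],[390,357]],o),.128).tolist())
print("side plate left front",an("side",f([[418,435]],o),.106).tolist(), "right", an("side",f([[562,262],[350,205]],o),.106).tolist())
print("side rails near ends",an("side",f([[413,488],[155,400]],o),.105).tolist())
# bystanders rough
print("rack corners top",an("top",[[84,212],[162,228],[157,256],[78,239]],.07).tolist())
print("vial", an("top",[[224,148]],.148))
w=lambda x,y:(R@[x/1e3,y/1e3]+t).round(4)
for k,p in dict(tabopen=(-20,155),tabshut=(-20,90),start=(-85,-97)).items(): print(k,w(*p))
s=env.get_state();print("tool x axis,y axis yaw from quat",s["tcp_rot"])
from scipy.spatial.transform import Rotation as Ro
q=s["tcp_rot"];print(Ro.from_quat([q[1],q[2],q[3],q[0]]).as_matrix().round(3),R.round(3))
E
```

```text
tab outer top ends [[5.1, 135.6], [-44.1, 134.7]]
plate right [[16.1, 58.7], [-55.7, 56.8]]
plate left front [[-55.3, 137.0]]
rails ends top L/R [[-63.0, 153.5], [-62.1, 6.4], [17.3, 156.0], [19.0, 5.6]]
side tab top outer [[1.9, 139.5], [-44.7, 138.9]]
side plate left front [[-53.5, 141.4]] right [[-55.8, 58.8], [12.9, 61.4]]
side rails near ends [[-61.5, 158.8], [18.0, 158.4]]
rack corners top [[-58.2, 343.2], [-50.7, 197.4], [-100.8, 190.8], [-107.6, 337.3]]
vial [[ 94. 114.]]
tabopen [0.6058 0.2369]
tabshut [0.5907 0.1737]
start [0.4838 0.007 ]
tool x axis,y axis yaw from quat [-1.04435800e-04  2.12296564e-01  9.77204963e-01 -7.85862109e-04]
[[-0.91   0.415 -0.001]
 [ 0.415  0.91  -0.001]
 [-0.    -0.002 -1.   ]] [[ 0.972  0.233]
 [-0.233  0.972]]
```

Call:
play_rows(commands=[[0,0,5.5,40,-38,0,-1],[0,0,5.5,44,-42,0,-1],[0,0,0,43,-42,0,-1],[0,0,0,43,-42,0,-1],[0,0,0,43,-42,0,-1]])

```text
time_s: 0.72
ee_pos: [0.4837, 0.3838, 0.2393]
tcp_rot: [-0.0, 0.118, 0.993, -0.0]
contact_force: [0.7, 0.5, -0.0]
grip_width: 0.0442
gripper_force: 0.0
```

Call:
play_rows(commands=[[0,0,0,43,-42,0,-1],[0,0,0,43,-42,0,-1],[0,0,0,43,-42,0,-1],[0,0,0,0,0,0,-1],[0,0,0,0,0,0,-1]])

```text
time_s: 1.35
ee_pos: [0.6111, 0.2598, 0.2389]
tcp_rot: [-0.001, 0.118, 0.993, 0.0]
contact_force: [0.6, 0.6, -0.1]
grip_width: 0.0005
gripper_force: 0.0
```

Call:
play_rows(commands=[[0,0,0,0,0,-40,-1],[0,0,0,0,0,-30,-1],[0,0,0,0,0,-20,-1],[0,0,0,0,0,-10,-1],[0,0,0,0,0,0,-1]])

```text
time_s: 1.98
ee_pos: [0.6115, 0.2599, 0.1395]
tcp_rot: [-0.0, 0.117, 0.993, -0.0]
contact_force: [-0.6, -0.9, -0.5]
grip_width: 0.0001
gripper_force: 0.0
```

```bash
python3 - <<'E'
from h import *
i=env.grab_frame("side")[:,:,::-1];cv2.imwrite("pics/side1.png",cv2.resize(i[190:390,150:417],None,fx=3,fy=3))
E
```

```text
(no output)
```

View pics/side1.png

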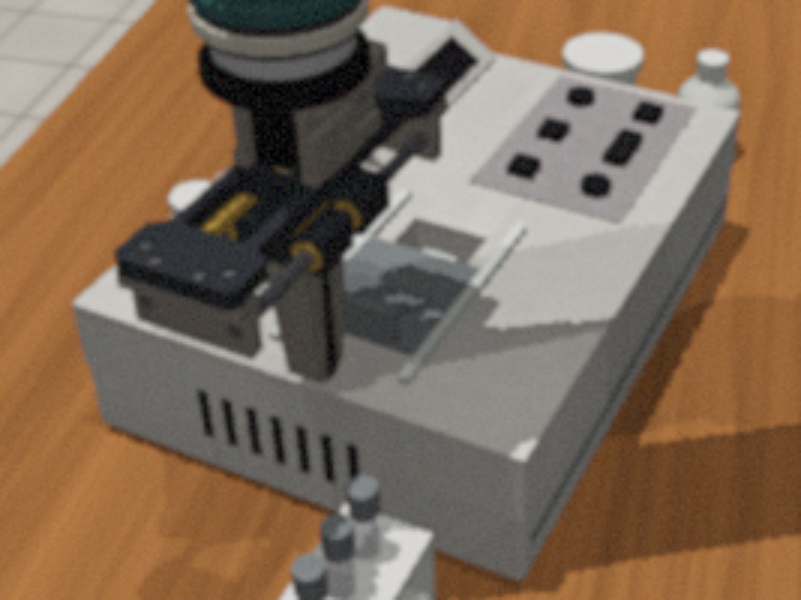

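Call:
play_rows(commands=[[0,0,0,-2.3,-9.7,0,-1],[0,0,0,-1.2,-4.9,0,-1],[0,0,0,-1.2,-4.9,0,-1],[0,0,0,-1.2,-4.9,0,-1],[0,0,0,-1.2,-4.9,0,-1]])

```text
time_s: 2.65
ee_pos: [0.6047, 0.2304, 0.1398]
tcp_rot: [0.0, 0.118, 0.993, 0.001]
contact_force: [0.8, 0.8, 0.1]
grip_width: 0.0002
gripper_force: 0.8
```

Call:
play_rows(commands=[[0,0,0,-1.2,-4.9,0,-1],[0,0,0,-1.2,-4.9,0,-1],[0,0,0,-1.2,-4.9,0,-1],[0,0,0,-1.2,-4.9,0,-1],[0,0,0,-1.2,-4.9,0,-1]])

```text
time_s: 3.28
ee_pos: [0.5987, 0.2053, 0.1397]
tcp_rot: [0.0, 0.118, 0.993, 0.0]
contact_force: [1.2, 1.9, 1.2]
grip_width: 0.0005
gripper_force: 0.9
```

Call:
play_rows(commands=[[0,0,0,-0.9,-3.9,0,-1],[0,0,0,-0.7,-2.9,0,-1],[0,0,0,-0.7,-2.9,0,-1],[0,0,0,-0.2,-1,0,-1],[0,0,0,0,0,0,-1]])

```text
time_s: 3.9
ee_pos: [0.5959, 0.1947, 0.1395]
tcp_rot: [-0.0, 0.118, 0.993, -0.0]
contact_force: [0.6, 0.3, 0.1]
grip_width: 0.0006
gripper_force: 0.5
```

Call:
play_rows(commands=[[0,0,0,-0.2,-1,0,-1],[0,0,0,-0.2,-1,0,-1],[0,0,0,-0.2,-1,0,-1],[0,0,0,0,0,0,-1]])

```text
time_s: 4.4
ee_pos: [0.5953, 0.1918, 0.1394]
tcp_rot: [-0.0, 0.118, 0.993, -0.0]
contact_force: [0.6, 0.6, 0.8]
grip_width: 0.0004
gripper_force: 0.6
```

Call:
play_rows(commands=[[0,0,0,-0.2,-1,0,-1],[0,0,0,-0.2,-1,0,-1],[0,0,0,0,0,0,-1]])

```text
time_s: 4.78
ee_pos: [0.5948, 0.1898, 0.1395]
tcp_rot: [-0.0, 0.118, 0.993, -0.0]
contact_force: [-0.4, 1.1, -0.7]
grip_width: 0.0005
gripper_force: 0.6
```

Call:
play_rows(commands=[[0,0,0,-0.2,-1,0,-1],[0,0,0,-0.2,-1,0,-1],[0,0,0,0,0,0,-1]])

```text
time_s: 5.15
ee_pos: [0.5945, 0.1877, 0.1395]
tcp_rot: [-0.0, 0.118, 0.993, -0.0]
contact_force: [0.2, 0.8, 0.1]
grip_width: 0.0004
gripper_force: 0.5
```

Call:
play_rows(commands=[[0,0,0,-0.2,-1,0,-1],[0,0,0,-0.2,-1,0,-1],[0,0,0,0,0,0,-1]])

```text
time_s: 5.52
ee_pos: [0.5943, 0.1858, 0.1396]
tcp_rot: [-0.0, 0.118, 0.993, -0.0]
contact_force: [-1.7, 1.3, -0.6]
grip_width: 0.0003
gripper_force: 0.7
```

```bash
python3 - <<'E'
from h import *
i=env.grab_frame("side")[:,:,::-1];cv2.imwrite("pics/side2.png",cv2.resize(i[210:330,230:390],None,fx=5,fy=5,interpolation=cv2.INTER_CUBIC))
E
```

```text
(no output)
```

View pics/side2.png

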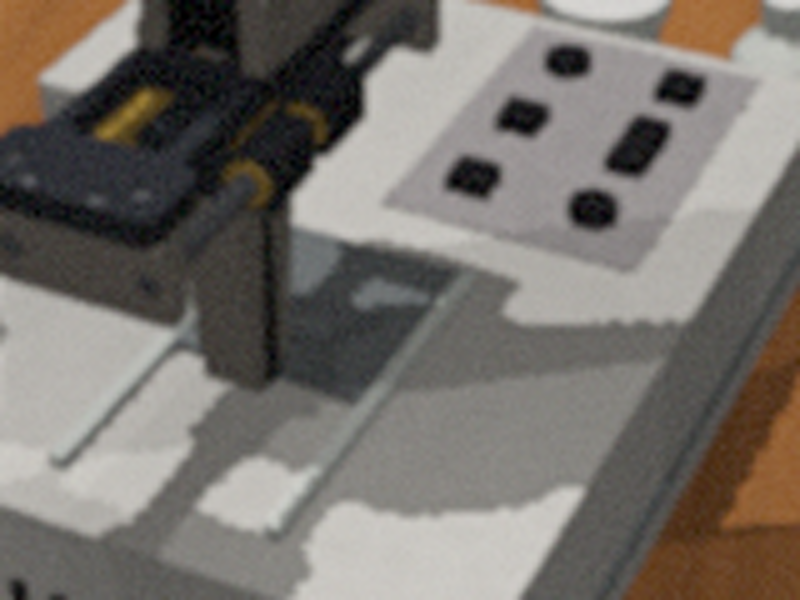

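Call:
play_rows(commands=[[0,0,0,-0.2,-1,0,-1],[0,0,0,-0.2,-1,0,-1],[0,0,0,0,0,0,-1]])

```text
time_s: 5.95
ee_pos: [0.5942, 0.1856, 0.1397]
tcp_rot: [0.001, 0.117, 0.993, 0.001]
contact_force: [0.8, 5.2, -0.3]
grip_width: 0.0002
gripper_force: 2.7
```

Call:
play_rows(commands=[[0,0,0,-0.2,-1,0,-1],[0,0,0,-0.2,-1,0,-1],[0,0,0,0,0,0,-1]])

```text
time_s: 6.32
ee_pos: [0.5941, 0.1854, 0.1399]
tcp_rot: [0.001, 0.117, 0.993, 0.002]
contact_force: [1.9, 8.4, -3.4]
grip_width: 0.0004
gripper_force: 4.4
```

Call:
play_rows(commands=[[0,0,0,2.3,9.7,0,-1],[0,0,0,3.5,14.6,0,-1],[0,0,0,0,0,40,-1],[0,0,0,0,0,40,-1],[0,0,0,0,0,0,-1]])

```text
time_s: 6.95
ee_pos: [0.6015, 0.2069, 0.2232]
tcp_rot: [0.003, 0.118, 0.993, 0.001]
contact_force: [-0.3, -0.3, -0.4]
grip_width: 0.0003
gripper_force: 0.0
```

Call:
play_rows(commands=[[0,0,0,-30,-50,0,-1],[0,0,0,-30,-50,0,-1],[0,0,0,-30,-50,0,-1],[0,0,0,0,0,0,-1],[0,0,0,0,0,0,-1]])

```text
time_s: 7.58
ee_pos: [0.5095, 0.0567, 0.2193]
tcp_rot: [-0.0, 0.118, 0.993, 0.0]
contact_force: [0.2, 0.2, 0.3]
grip_width: 0.0003
gripper_force: 0.0
```

```bash
python3 - <<'E'
from h import *
print(env.get_state()["ee_pos"],env.get_state()["contact_force"])
a=cv2.resize(env.grab_frame("side")[190:310,250:410,::-1],(400,300));b=cv2.resize(env.grab_frame("top")[180:300,170:330,::-1],(400,300))
cv2.imwrite("pics/both3.png",np.hstack([a,b]))
E
```

```text
[0.50953291 0.05669498 0.21931335] [0.19533419 0.17510352 0.29254219]
```

View pics/both3.png

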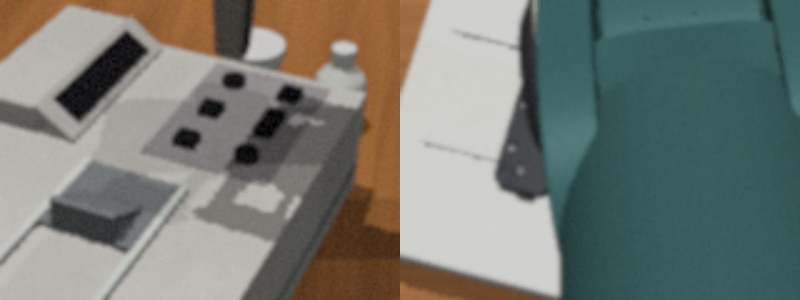

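```bash
python3 - <<'E'
from h import *
d=np.load("an.npz");R,t=d["R"],d["t"]
def an(n,uv,z): return ((cast(n,uv,z)[:,:2]-t)@R*1e3).round(1).tolist()
f=lambda L:np.array(L)/2.5+[250,190]
print("tab",an("side",f([[52,203],[118,222]]),.128),"plate right",an("side",f([[186,186],[95,160]]),.106))
im=cv2.imread("pics/side0.png");g=cv2.cvtColor(im,cv2.COLOR_BGR2GRAY)
m=(g<60).astype(np.uint8);m[:,:312]=0;m[:,372:]=0;m[:215]=0;m[262:]=0
n,l,st,ce=cv2.connectedComponentsWithStats(m)
for i in range(1,n):
    if 15<st[i,4]<300: print(st[i,4],ce[i].round(1),an("side",ce[i:i+1],.106))
E
```

```text
tab [[0.2, 93.5], [-49.6, 92.7]] plate right [[-61.9, 10.3], [13.1, 9.8]]
39 [343.3 221.9] [[-36.1, -141.9]]
46 [365.7 227.3] [[-85.8, -141.9]]
50 [334.  232.9] [[-35.7, -94.2]]
86 [357.2 238.9] [[-85.5, -93.8]]
56 [324.2 245. ] [[-35.6, -46.5]]
54 [348.1 251.4] [[-85.5, -46.4]]
```

Call:
play_rows(commands=[[0,0,0,-12.6,-24.1,0,-1],[0,0,0,-12.7,-24.1,0,-1],[0,0,0,0,0,-40,-1],[0,0,0,0,0,-25,-1],[0,0,0,0,0,0,-1]])

```text
time_s: 8.3
ee_pos: [0.4831, 0.0089, 0.1528]
tcp_rot: [-0.002, 0.117, 0.993, -0.001]
contact_force: [1.4, 0.2, 0.3]
grip_width: 0.0001
gripper_force: 0.0
```

```bash
python3 - <<'E'
from h import *
s=env.get_state();print(s["ee_pos"],s["contact_force"])
print(proj("side",[s["ee_pos"]-[0,0,.025],[.4842,.0085,.108]]))
cv2.imwrite("pics/side4.png",cv2.resize(env.grab_frame("side")[190:280,300:420,::-1],(800,600),interpolation=cv2.INTER_CUBIC))
E
```

```text
[0.48312196 0.00894243 0.15279745] [1.36583707 0.17851059 0.3134592 ]
[[358.31306123 229.2499929 ]
 [357.25286868 237.57259292]]
```

View pics/side4.png

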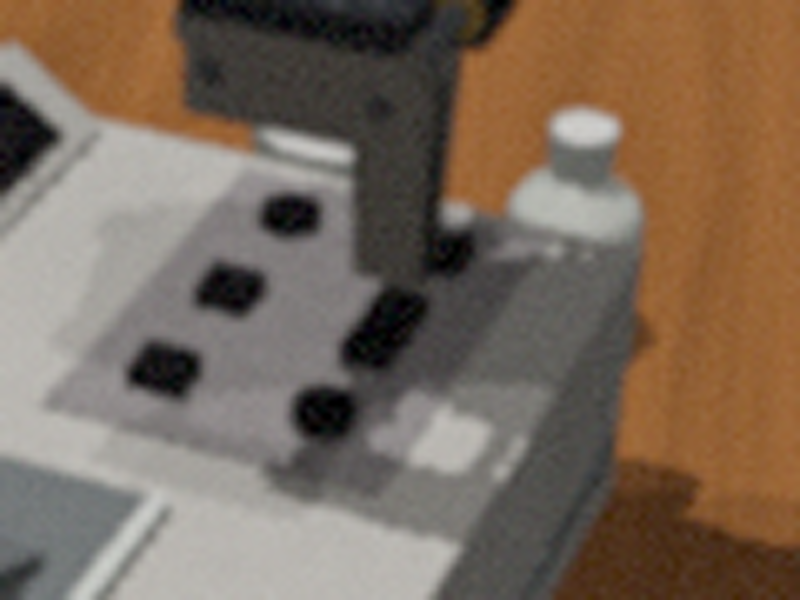

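Call:
play_rows(commands=[[0,0,0,0.5,-0.2,-8,-1],[0,0,0,0.4,-0.2,-6,-1],[0,0,0,0,0,-2,-1],[0,0,0,0,0,-1,-1],[0,0,0,0,0,0,-1]])

```text
time_s: 8.98
ee_pos: [0.485, 0.0076, 0.1377]
tcp_rot: [0.0, 0.118, 0.993, 0.0]
contact_force: [-0.9, 0.5, 0.4]
grip_width: 0.0005
gripper_force: 0.0
```

Call:
play_rows(commands=[[0,0,0,0,0,-1,-1],[0,0,0,0,0,-1,-1],[0,0,0,0,0,-1,-1],[0,0,0,0,0,0,-1]])

```text
time_s: 9.48
ee_pos: [0.4848, 0.0076, 0.1345]
tcp_rot: [-0.0, 0.118, 0.993, -0.0]
contact_force: [0.0, -0.1, 0.2]
grip_width: 0.0001
gripper_force: 0.0
```

Call:
play_rows(commands=[[0,0,0,0,0,-1,-1],[0,0,0,0,0,-1,-1],[0,0,0,0,0,-1,-1],[0,0,0,0,0,0,-1]])

```text
time_s: 9.98
ee_pos: [0.485, 0.0076, 0.1317]
tcp_rot: [0.0, 0.118, 0.993, 0.0]
contact_force: [0.1, -0.8, 3.5]
grip_width: 0.0006
gripper_force: 1.5
```

Call:
play_rows(commands=[[0,0,0,0,0,-1,-1],[0,0,0,0,0,-1,-1],[0,0,0,0,0,0,-1]])

```text
time_s: 10.35
ee_pos: [0.485, 0.0076, 0.1296]
tcp_rot: [0.0, 0.118, 0.993, 0.0]
contact_force: [-0.1, -0.4, 4.4]
grip_width: 0.0005
gripper_force: 2.1
```

Call:
play_rows(commands=[[0,0,0,0,0,-1,-1],[0,0,0,0,0,-1,-1],[0,0,0,0,0,0,-1]])

```text
time_s: 10.72
ee_pos: [0.485, 0.0076, 0.1283]
tcp_rot: [0.0, 0.118, 0.993, 0.0]
contact_force: [-3.4, 1.0, 11.4]
grip_width: 0.0004
gripper_force: 5.9
```

Call:
play_rows(commands=[[0,0,0,0,0,-1,-1],[0,0,0,0,0,0,-1],[0,0,0,0,0,0,-1]])

```text
time_s: 11.1
ee_pos: [0.4851, 0.0076, 0.1282]
tcp_rot: [0.0, 0.118, 0.993, 0.0]
contact_force: [-6.3, 0.7, 20.9]
grip_width: 0.0004
gripper_force: 10.1
```

Bottomed at 0.128, with the force below 30 N. Lifting off and moving clear.

Call:
play_rows(commands=[[0,0,0,0,0,3,-1],[0,0,0,0,0,10,-1],[0,0,0,0,0,40,-1],[0,0,0,0,0,50,-1],[0,0,0,-20,0,20,-1]])

```text
time_s: 11.72
ee_pos: [0.4665, 0.0076, 0.2523]
tcp_rot: [0.002, 0.118, 0.993, 0.0]
contact_force: [-0.2, -0.7, -0.8]
grip_width: 0.0007
gripper_force: 0.0
```

Call:
play_rows(commands=[[0,0,0,-30,-30,20,-1],[0,0,0,0,-60,0,-1],[0,0,0,0,-60,0,-1],[0,0,0,0,-60,0,-1],[0,0,0,0,0,0,-1]])

```text
time_s: 12.35
ee_pos: [0.4338, -0.2068, 0.2697]
tcp_rot: [-0.0, 0.122, 0.993, -0.001]
contact_force: [0.6, 0.1, 0.4]
grip_width: 0.0005
gripper_force: 0.0
```

```bash
python3 - <<'E'
from h import *
print(env.get_state()["ee_pos"],env.get_state()["contact_force"])
a=cv2.resize(env.grab_frame("side")[180:340,180:420,::-1],(400,300));b=cv2.resize(env.grab_frame("top")[120:345,150:450,::-1],(400,300))
cv2.imwrite("pics/both5.png",np.hstack([a,b]))
E
```

```text
[ 0.43379069 -0.20681138  0.26967976] [0.63223912 0.13047144 0.39827759]
```

View pics/both5.png

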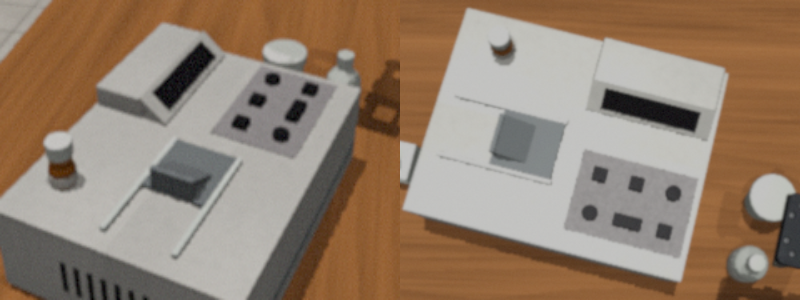

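The cover is at the rail ends with the well hidden, all the keys look up, and the bottle, cup and vial are standing where they were. The arm is clear, so I'm handing the job in.

```bash
python3 -c "
from workcell import env
print(env.close_job())"
```

```text
the job is handed in; nothing more can be done
None
```

I pushed the cover shut against its stop, then pressed the start key to the bottom (about 21 N at most) and released it. The arm moved clear and the job was handed in at about 12.5 s; no verdict was returned.

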